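# Close the casting mold and hold it pressed

## Task

Close the rectangular plaster casting mold: pick up its upper half by the wooden handle, turn it so that the notch in its edge lies over the open end of the lower half's pouring channel, and lower it gently over the two dowels until the halves meet flush. Then keep a firm push of about 10 N down on it, with the handle still gripped, and finish like that, still gripping and pressing: do not let go. Leave the lower half about where it stands, and do not disturb the round mold, the paddle or the jar.

Things in the scene. Friction and masses are not known exactly. Their poses are not given: they have to be found in the camera images.
- mold_lower: lower mold half: loose white plaster block 150 (x) x 110 (y) x 40 mm (z), 1.1 kg, joint face up; origin: centre of its underside. A vase-shaped cavity 18 mm deep; its neck, a pouring channel 22 mm wide, opens through the +x end. Two upright brass dowels, 12 mm in diameter, stand 20 mm above the face (z 40 to 60 mm), the upper 9 mm tapered to 5 mm. Yaw within 0.5 rad of world x
- dowel0 (a point): tip of the dowel at the closed end, at (-60, 0, 60) mm in the frame of mold_lower
- dowel1 (a point): tip of the dowel beside the channel, at (44, 36, 60) mm in the frame of mold_lower; the two dowels let the upper half fit one way round only
- channel (a point): middle of the pouring channel's open end, at joint-face height: (75, 0, 40) mm in the frame of mold_lower
- mold_upper: upper mold half: loose white plaster slab 150 (x) x 110 (y) x 28 mm (z), 0.5 to 0.7 kg, lying joint face down (right way up); origin: centre of its underside. Two through holes, 15 mm in diameter, match the dowels; a notch 24 mm wide, 15 mm deep in its +x edge. Closed, its frame is that of mold_lower raised 40 mm. Yaw at the start within 0.5 rad of world x
- handle (a point): grip point of the upper half's wooden handle batten, at (0, 0, 48) mm in the frame of mold_upper. The batten is 70 (x) x 26 (y) x 36 mm (z), centred on the slab, from z = 28 to 64 mm; grip it across its 26 mm width
- hole0 (a point): mouth in the underside of the hole at the end away from the notch, (-60, 0, 0) mm in the frame of mold_upper
- hole1 (a point): mouth in the underside of the hole beside the notch, (44, 36, 0) mm in the frame of mold_upper
- notch (a point): middle of the notched edge of the upper half, at the underside, (75, 0, 0) mm in the frame of mold_upper
- round_mold: bystander: a round plaster mold half, 112 mm in diameter and 34 mm high, with a wooden batten 50 x 24 mm on top up to z = 60 mm; origin: centre of its underside. The two rectangular halves and this one may lie in any order side by side
- paddle: bystander: a dark wooden beating paddle, 280 mm long, 45 mm wide, 14 mm thick, lying along y beyond the molds; origin: on its underside, 155 mm from the handle's end
- glaze_jar: bystander: a closed jar, 72 mm in diameter, 100 mm high, standing beyond the molds at the robot's right; origin: centre of its underside
There are look-alikes about, which are no part of the job. What is shaped like the mold_upper but blue or pink is not meant.

How it is judged (in metres and radians):
On the way, in this order (a step that is already met when the one before it is completed fails the run):
1. the upper half is gripped and lifted clear of the table (height (world z) of mold_upper above 0.05 m and contact force between the fingers and mold_upper above 1 N), for 0.2 s.
2. the upper half is seated on the dowels, flush and the right way round (z of mold_upper in the frame of mold_lower between 0.037 and 0.0425 m and x of notch in the frame of mold_lower above 0.071 m and distance between notch and channel below 0.005 m), for 0.2 s.
At the end, for the whole second after the job is handed in: Upper half on the lower: within 2.5 mm of flush, notch within 5 mm of the channel's end, level within 0.03 rad, aligned within 0.05 rad; handle still between the fingers and pressed, force between halves (5 to 7 N weight plus push) 9 to 45 N; lower half within 40 mm of its start (z of mold_upper in the frame of mold_lower between 0.037 and 0.0425 m and distance between notch and channel below 0.005 m and angle between the z axis of mold_upper and the z axis of mold_lower, either way round below 0.03 rad and angle between the x axis of mold_upper and the x axis of mold_lower, either way round below 0.05 rad and angle between mold_lower's own z axis and vertical below 0.03 rad and contact force between mold_upper and mold_lower between 9 and 45 N and contact force between the fingers and mold_upper above 1 N and linear speed of mold_upper below 0.01 m/s and distance of mold_lower from where it was at the start of the episode below 0.04 m and z of the grasp point in the frame of mold_upper below 0.078 m and y of the grasp point in the frame of mold_upper between -0.015 and 0.015 m); the arm keeps its last pose, push and grip.
It fails at once if the plaster halves are slammed or crushed together (over 90 N) (contact force between mold_upper and mold_lower above 90 N).
It fails at once if a bystander is disturbed (moved more than 25 mm) (distance of any of round_mold, paddle, glaze_jar from where it was at the start of the episode above 0.025 m).
It also fails if it takes over 45 s, if anything falls off the work surface, if the arm or the gripper's body presses on something with over 40 N, if the wrist force passes 120 N, or if a joint passes its speed limit or range.

## Robot

A 6-joint arm with a two-finger parallel gripper is mounted at the origin on the work surface. World frame = base frame: x ahead of the robot, y to its left, z up, the work surface at z = 0. Lengths are in mm, angles in degrees, forces in N, time in s.
With the tool pointing down it reaches from about 300 to 850 mm from the base axis. Payload 4.2 kg.
Tool frame: the origin (TCP) lies on the centre line of the jaws, within the pads' length; the fingertips stand 14 mm ahead of it and the grasp point (between the pads) lies 5 mm behind it; z points along the fingers, y is the line along which they close (so a half turn about z gives the same grasp; the last joint's range is limited). The gripper opens to 91 mm and grips with 3 to 60 N. Pads are 32 mm wide; open, the fingers measure 118 mm over their backs; the gripper's body (76 mm by 178 mm) begins 60 mm behind the grasp point.
Start: joints at [-68.182, 18.312, 89.639, -0, 72.044, -1.146], TCP at [224.343, -529.445, 227.976] pointing down, gripper open.
Joint ranges: [-177.97, 177.97], [-48.28, 115.42], [12.27, 149.76], [-77.06, 257.06], [2.81, 150.46], [-146.56, 146.56]. Speed limits (degrees/s): [147.25, 147.25, 180, 180, 180, 180].

## Interface

Orientations are given as [roll, pitch, yaw] about the fixed x, y, z axes, in that order (R = Rz(yaw) Ry(pitch) Rx(roll)).
In Python, from workcell import env gives the robot as it stands.
- The arm moves only by the tool arm_command, never from a script. Its argument "motion" is a list of rows, each an object with "offset": the shift along the tool's x, y, z in m, a list of three; "spin": the turn about the tool's z in rad. In form: [{"offset": [tx, ty, tz], "spin": spin}, ...]. A call has 1 to 5 rows; each row shifts and turns the commanded pose from where the row before left it, along the tool's axes as they then stand; what a row does not reach is not made up. A row lasts 1/8 s, in which the tool goes at most 62.5 mm and 10.7 degrees, less where a joint would pass 70% of its speed; a pose out of reach is approached as far as the arm can. A call with a gripper value outside its range is refused whole. "jaw" is the finger opening in m, from 0 to 0.0912, set as the call begins (left out, the last holds). The fingers move at their own pace and stop on an object; "newtons" is the grip in N (left out, the last holds). Time passes only in rows, so rows that do not move let the fingers close. It gives the time, the measured TCP pose, the force, the opening and the grip force at its end, in the units of the state.
- env.state(): the state, without advancing time (a new reading comes with each control period).
- env.grab_frame(name): name is "scene" or "top" or "wrist"; returns (picture, depth): 384x512x3 uint8, blue, green, red; 384x512 float32, mm along the optical axis (not along the pixel's ray), 0 where there is no reading.
- env.camera_model(name): a dict with "fx", "fy", "cx", "cy" (pixels), "eye" and "rotation" of the camera in the world; the wrist camera has in their place "hand_eye" (4x4, takes a point from camera to tool coordinates, whose origin is the TCP and whose axes are the flange's). Camera axes: x right, y down, z forward; pixel columns grow to the right and rows downward; lengths in mm; the calibration is good to about 2 mm. A picture is of the moment at which its call begins: read the wrist's pose just before it. camera_model takes no time and is no camera call.
- env.job_done(): hands the job in; it is judged then, once.
Trained networks look in the newest picture that a camera, given by its name, has taken for a name from the list of things; names that differ only in an ending like _2 or _b are one class to them, and where a whole thing is asked for, a point or a joint stands for the part that bears it (a point fixed in the world has none). Each returns a list of dicts, best first, with "score" (0 to 1); they miss things now and then, are a little off and sometimes report something else, mostly with a low value. They report only what shows in the picture. A call takes as long as a camera call. They do not tell look-alikes from the thing itself.
- env.boxes_of(camera, target): "bbox" ([left, top, right, bottom] in pixels, round what is visible of it).
- env.pinpoint(camera, target): "location" ([column, row] in pixels: a listed point, or the origin of a listed thing).
The state is a dict: "time_s": time; "qpos": joint angles; "qvel": joint speeds; "effort": joint torques, N m; "ee_pos": TCP position; "ee_rot": TCP orientation; "force": force on the tool from outside, world axes, zero at the start; "torque": the same for the moment, N m; "gripper_width": finger opening in mm; "gripper_force": force on a finger pad.
Only numpy, scipy, OpenCV 4.12 (cv2) and the standard library are available. Lean on these libraries where they do the work, as an engineer would, in place of code of your own. Each camera call takes 0.05 s, during which the arm holds its last target. There are 200 camera calls.

## Working session

There is one attempt and no reset: what is moved stays moved. The work goes in short steps, Python scripts to look and compute and a tool call to move; the robot and the scene stay as the last step left them, time stands still between calls to the robot, and variables do not carry over. Pictures are saved under pics/ and viewed, at most 10 in all, crops included, and the job is handed in when it is done.

Besides the shell and the picture viewer there is one more tool, called after "Request:" as name([rows], argument=value, ...), one row to a line, values as JSON. arm_command: Moves the arm, as the interface text tells. Its arguments: {"type":"object","properties":{"motion":{"type":"array"},"jaw":{"type":"number"},"newtons":{"type":"number"}},"required":["motion"]}

```bash
mkdir -p pics; ls; python3 - <<'E'
from workcell import env
import cv2,numpy as np
s=env.state();print({k:np.round(v,3).tolist() for k,v in s.items()})
for c in("top","scene"):
    p,d=env.grab_frame(c);cv2.imwrite(f"pics/{c}0.png",p);np.save(f"{c}0.npy",d)
    m=env.camera_model(c);print(c,{k:np.round(v,4).tolist() for k,v in m.items()})
    for t in("mold_lower","mold_upper","round_mold","dowel0","dowel1","channel","handle","notch"):
        print(t,[(np.round(r["location"],1).tolist(),round(r["score"],2)) for r in env.pinpoint(c,t)[:4]])
print(env.state()["time_s"],env.camera_model("wrist"))
E
```

```text
pics
{'time_s': 0.0, 'qpos': [-68.181, 18.351, 89.706, 0.001, 72.042, -1.146], 'qvel': [0.046, 0.027, -0.038, -0.119, 0.001, -0.055], 'effort': [-0.001, -41.247, -23.197, 0.073, 0.046, -0.0], 'ee_pos': [224.176, -528.992, 227.132], 'ee_rot': [-179.901, -0.003, 22.965], 'force': [0.584, 0.866, -0.772], 'torque': [0.033, 0.034, 0.016], 'gripper_force': 0.0, 'gripper_width': 91.132}
top {'fx': 459.1168, 'fy': 459.1168, 'cx': 252.1053, 'cy': 188.079, 'eye': [308.7332, 22.8231, 1267.997], 'rotation': [-169.0803, 0.5868, -91.5627]}
mold_lower [([355.6, 208.8], 0.58), ([348.3, 228.1], 0.52)]
mold_upper [([257.7, 197.9], 0.94), ([129.9, 119.5], 0.72), ([206.5, 272.1], 0.57)]
round_mold [([178.7, 192.2], 0.87), ([261.1, 218.5], 0.3)]
dowel0 [([350.8, 231.5], 0.92), ([351.2, 187.1], 0.87)]
dowel1 [([350.8, 231.5], 0.92), ([351.2, 187.1], 0.87)]
channel [([372.1, 184.6], 0.64)]
handle [([127.9, 114.7], 0.83), ([204.6, 268.9], 0.65)]
notch [([250.4, 168.7], 0.88), ([156.2, 125.4], 0.82), ([234.7, 277.7], 0.75)]
scene {'fx': 365.4121, 'fy': 365.4121, 'cx': 253.211, 'cy': 192.4264, 'eye': [1072.04
[... 289 characters left out ...]
157.7, 243.5], 0.61)]
channel [([145.8, 255.1], 0.88)]
handle [([377.3, 205.4], 0.86), ([247.6, 144.8], 0.73), ([240.7, 201.3], 0.72)]
notch [([259.2, 226.6], 0.71), ([358.5, 225.2], 0.71), ([191.3, 307.7], 0.62), ([224.7, 157.0], 0.56)]
0.9 {'fx': 284.14976362841037, 'fy': 284.14976362841037, 'cx': 254.86778041207134, 'cy': 187.67396312149143, 'hand_eye': array([[-1.71469682e-04, -9.63776811e-01, -2.66710008e-01,
         7.59153834e+01],
       [ 9.99999982e-01, -1.43033162e-04, -1.26045641e-04,
         5.76394339e-01],
       [ 8.33314903e-05, -2.66710025e-01,  9.63776818e-01,
        -1.56982903e+02],
       [ 0.00000000e+00,  0.00000000e+00,  0.00000000e+00,
         1.00000000e+00]])}
```

```bash
python3 -c "
import cv2
a=cv2.imread('pics/top0.png');cv2.imwrite('pics/top0b.png',cv2.resize(a[70:320,80:420],None,fx=2.3,fy=2.3,interpolation=3))"
```

```text
(no output)
```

View pics/top0b.png

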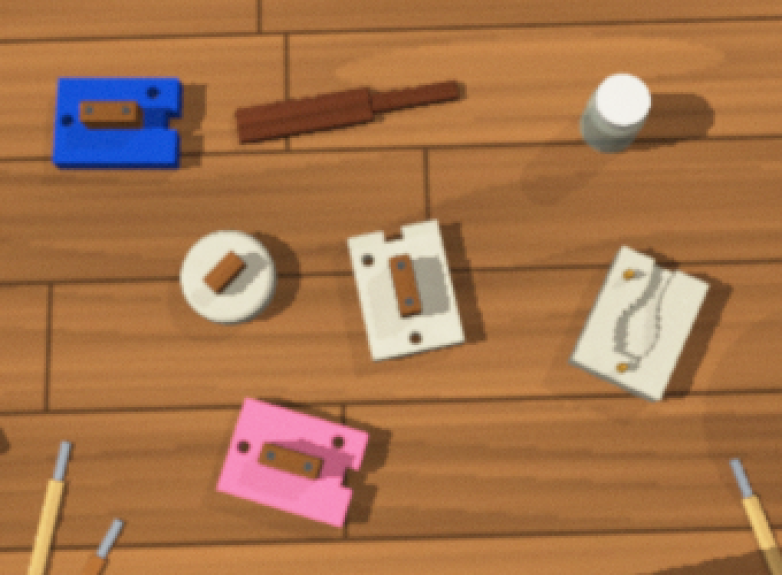

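View pics/scene0.png

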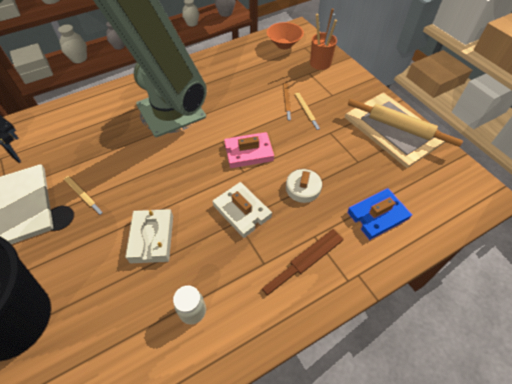

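Candidates in the top image are the white slab with batten and notch (257,190), the blue look-alike (131,123), the pink look-alike (207,270) and the round mold (179,190). By the description I choose the white rectangular slab at (257,190). The lower half is at (358,210), with its channel opening up-right.

```bash
cat > h.py <<'E'
from workcell import env
import cv2,numpy as np
from scipy.spatial.transform import Rotation as R
def cam(c,st=None):
    m=env.camera_model(c)
    if c!="wrist": return m,R.from_euler("xyz",m["rotation"],degrees=True).as_matrix(),np.array(m["eye"])
    s=st; Rt=R.from_euler("xyz",s["ee_rot"],degrees=True).as_matrix(); H=np.array(m["hand_eye"])
    return m,Rt@H[:3,:3],Rt@H[:3,3]+s["ee_pos"]
def cloud(d,M):
    m,r,e=M; v,u=np.indices(d.shape)
    return np.stack([(u-m["cx"])/m["fx"]*d,(v-m["cy"])/m["fy"]*d,d],-1)@r.T+e
def ray(px,z,M):
    m,r,e=M; k=r@np.array([(px[0]-m["cx"])/m["fx"],(px[1]-m["cy"])/m["fy"],1]); return e+k*(z-e[2])/k[2]
def white(p):
    h=cv2.cvtColor(p,cv2.COLOR_BGR2HSV); return (h[...,1]<60)&(h[...,2]>90)
E
python3 - <<'E'
from h import *
p=cv2.imread("pics/top0.png");d=np.load("top0.npy");M=cam("top");P=cloud(d,M)
print("table",np.round(P[260,300],1),np.round(P[150,280],1))
w=white(p)
for n,(u,v),zr in(("upper",(257,193),(18,38)),("lower",(358,210),(30,50)),("round",(179,190),(24,44))):
    m=w.copy(); k=np.zeros_like(m);k[v-45:v+45,u-40:u+40]=1
    print(n,"z",np.percentile(P[m&k][:,2],[5,25,50,75,95]).round(1))
    q=P[m&k&(P[...,2]>zr[0])&(P[...,2]<zr[1])]; r=cv2.minAreaRect(q[:,:2].astype(np.float32)); print(np.round(r[0],1),np.round(r[1],1),r[2])
print("handle",P[190:197,254:258].reshape(-1,3)[:,:].round(0)[::6])
print("hole1,0",ray((240,183),28,M),ray((260.4,217),28,M))
print("dowel0,1",ray((350.8,231.5),58,M),ray((353.2,188.5),58,M),"jar",ray((350,113),100,M),"roundc",P[190,179])
E
```

```text
table [350.2 -96.2  -2.1] [664.6 -54.1  -9. ]
upper z [22.6 25.6 27.2 29.1 31.8]
[527.3  19. ] [151.3 109.4] 10.677861213684082
lower z [18.5 26.7 37.9 40.2 42.8]
[ 478. -256.] [109.8 152.1] 63.000553131103516
round z [27.9 31.1 32.9 34.8 37.3]
[548.9 230.4] [111.4 107.7] 87.57384490966797
handle [[535.  24.  66.]
 [533.  19.  66.]
 [527.  24.  66.]
 [525.  19.  66.]
 [520.  24.  64.]]
hole1,0 [563.4661586   61.97104924  28.        ] [467.56794285   8.64537571  28.        ]
dowel0,1 [ 418.57016528 -227.4875563    58.        ] [ 533.37288485 -241.71556503   58.        ] jar [ 730.71353161 -238.14770552  100.        ] roundc [542.84455716 225.24074316  58.4303402 ]
```

Request:
arm_command([
  {"offset": [0.033,-0.026,0.002],"spin": 0},
  {"offset": [0.033,-0.026,0.002],"spin": 0},
  {"offset": [0.033,-0.026,0.002],"spin": 0},
  {"offset": [0.033,-0.026,0.002],"spin": 0},
  {"offset": [0.033,-0.026,0.002],"spin": 0},
], jaw=0.07)

```text
time_s: 1.52
ee_pos: [326.1, -344.2, 218.1]
ee_rot: [180.0, -0.0, 22.9]
force: [0.7, 0.5, 0.2]
gripper_width: 70.0
gripper_force: 0.0
```

Request:
arm_command([
  {"offset": [0.033,-0.026,0.002],"spin": 0},
  {"offset": [0.033,-0.026,0.002],"spin": 0},
  {"offset": [0.033,-0.026,0.002],"spin": 0},
  {"offset": [0.033,-0.026,0.002],"spin": 0},
  {"offset": [0.033,-0.026,0.002],"spin": 0},
])

```text
time_s: 2.15
ee_pos: [427.4, -160.1, 208.1]
ee_rot: [180.0, -0.0, 23.0]
force: [-0.4, -0.8, -0.2]
gripper_width: 70.0
gripper_force: 0.0
```

Request:
arm_command([
  {"offset": [0.033,-0.026,0.002],"spin": 0},
  {"offset": [0.033,-0.026,0.002],"spin": 0},
  {"offset": [0.033,-0.026,0.002],"spin": 0},
  {"offset": [0.032,-0.025,0.002],"spin": 0.1},
  {"offset": [0.032,-0.025,0.002],"spin": 0.115},
])

```text
time_s: 2.78
ee_pos: [530.8, 19.3, 198.1]
ee_rot: [180.0, -0.0, 10.5]
force: [0.1, 0.4, -0.6]
gripper_width: 70.0
gripper_force: 0.0
```

Request:
arm_command([
  {"offset": [0,0,0],"spin": 0},
  {"offset": [0,0,0],"spin": 0},
])

```text
time_s: 3.02
ee_pos: [529.8, 17.7, 197.8]
ee_rot: [180.0, 0.1, 10.7]
force: [-0.3, 0.7, 1.0]
gripper_width: 70.0
gripper_force: 0.0
```

```bash
cat > meas.py <<'E'
from h import *
def fit(s,p,d,zr,roi=None):
    M=cam("wrist",s);P=cloud(d,M);m=white(p)&(P[...,2]>zr[0])&(P[...,2]<zr[1])
    n,l,st,_=cv2.connectedComponentsWithStats(m.astype(np.uint8));i=1+np.argmax(st[1:,4])
    q=P[l==i];r=cv2.minAreaRect(q[:,:2].astype(np.float32));return M,P,q,r
E
python3 - <<'E'
from meas import *
s=env.state();p,d=env.grab_frame("wrist");cv2.imwrite("pics/w1.png",p)
print(s["time_s"],np.round(s["ee_pos"],1),np.round(s["ee_rot"],2))
M,P,q,r=fit(s,p,d,(18,38));print(np.round(r[0],1),np.round(r[1],1),r[2],np.median(q[:,2]))
for t,z in(("hole0",28),("hole1",28),("handle",64),("notch",28)):
    for o in env.pinpoint("wrist",t)[:3]:print(t,round(o["score"],2),np.round(o["location"]),np.round(ray(o["location"],z,M),1))
E
```

```text
3.025 [529.8  17.7 197.8] [1.7998e+02 6.0000e-02 1.0710e+01]
[531.   17.5] [149.7 110. ] 10.642797470092773 28.182819270826712
hole0 0.76 [229. 133.] [573.1  55.6  28. ]
hole0 0.59 [255. 212.] [485.1   8.2  28. ]
hole1 0.76 [229. 133.] [573.1  55.6  28. ]
hole1 0.59 [255. 212.] [485.1   8.2  28. ]
handle 0.66 [257. 177.] [537.6  16.1  64. ]
notch 0.6 [181. 306.] [333.7  81.6  28. ]
notch 0.59 [256. 108.] [606.1  30.5  28. ]
```

View pics/w1.png

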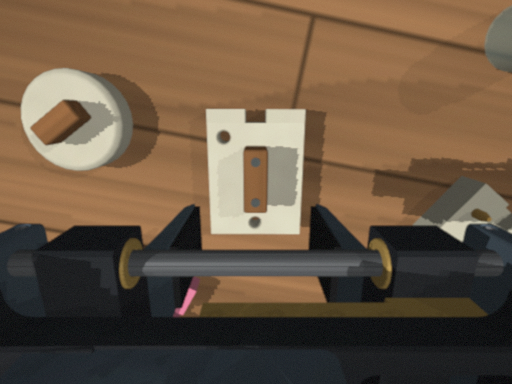

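The close view confirms the choice: a white slab with its batten at (255,180), notch at (256,115) and hole1 at (223,137). The round mold is clear at the left.

Request:
arm_command([
  {"offset": [0.001,0,0.04],"spin": 0},
  {"offset": [0,0,0.04],"spin": 0},
  {"offset": [0,0,0.035],"spin": 0},
  {"offset": [0,0,0.023],"spin": 0},
  {"offset": [0,0,0.012],"spin": 0},
], jaw=0.07)

```text
time_s: 3.9
ee_pos: [530.7, 17.7, 47.0]
ee_rot: [-180.0, 0.1, 10.6]
force: [0.8, 0.5, -0.3]
gripper_width: 70.1
gripper_force: 0.0
```

Request:
arm_command([
  {"offset": [0,0,0],"spin": 0},
  {"offset": [0,0,0],"spin": 0},
  {"offset": [0,0,0],"spin": 0},
  {"offset": [0,0,0],"spin": 0},
  {"offset": [0,0,0],"spin": 0},
], jaw=0.0, newtons=40)

```text
time_s: 4.53
ee_pos: [531.6, 18.0, 48.4]
ee_rot: [180.0, -0.0, 10.7]
force: [-0.1, -0.6, 1.8]
gripper_width: 25.4
gripper_force: 40.0
```

Request:
arm_command([
  {"offset": [0,0,-0.01],"spin": 0},
  {"offset": [0,0,-0.03],"spin": 0},
  {"offset": [0,0,-0.05],"spin": 0},
  {"offset": [0,0,-0.06],"spin": 0},
  {"offset": [0,0,-0.05],"spin": 0},
])

```text
time_s: 5.15
ee_pos: [530.7, 18.3, 249.7]
ee_rot: [-180.0, 0.0, 10.6]
force: [0.1, 0.3, -7.5]
gripper_width: 25.6
gripper_force: 40.0
```

Request:
arm_command([
  {"offset": [-0.006,0.02,0],"spin": 0},
  {"offset": [-0.013,0.035,0],"spin": 0},
  {"offset": [-0.013,0.039,0],"spin": 0.158},
  {"offset": [0,0,0],"spin": 0.17},
  {"offset": [0,0,0],"spin": 0.17},
])

```text
time_s: 5.78
ee_pos: [516.0, -80.5, 247.0]
ee_rot: [180.0, 0.2, -18.3]
force: [0.0, 0.2, -6.5]
gripper_width: 25.5
gripper_force: 40.0
```

Request:
arm_command([
  {"offset": [0,0,0],"spin": 0.16},
  {"offset": [0,0,0],"spin": 0},
  {"offset": [0,0,0],"spin": 0},
  {"offset": [0,0,0],"spin": 0},
])

```text
time_s: 6.28
ee_pos: [517.1, -80.0, 247.8]
ee_rot: [180.0, 0.0, -27.0]
force: [-0.2, 0.0, -6.6]
gripper_width: 25.8
gripper_force: 40.0
```

```bash
python3 - <<'E'
from meas import *
s=env.state();p,d=env.grab_frame("wrist");s2=env.state();cv2.imwrite("pics/w2.png",p);np.save("w2.npy",d)
print(s["time_s"],np.round(s["ee_pos"],1),np.round(s["ee_rot"],2),np.round(s2["ee_pos"],1),np.round(s2["ee_rot"],2),s["gripper_width"])
for zr in((32,48),(222,245)):
    M,P,q,r=fit(s,p,d,zr);print(len(q),np.round(r[0],1),np.round(r[1],1),r[2],np.median(q[:,2]))
for t,z in(("dowel0",60),("dowel1",60),("channel",40)):
    for o in env.pinpoint("wrist",t)[:2]:print(t,round(o["score"],2),np.round(o["location"]),np.round(ray(o["location"],z,M),1))
E
```

```text
6.275 [517.1 -80.  247.8] [ 1.7999e+02  3.0000e-02 -2.6980e+01] [517.1 -80.  247.9] [ 1.7999e+02  1.0000e-02 -2.6990e+01] 25.836676117200472
7813 [ 481.8 -257.4] [111.4 150.2] 62.602882385253906 40.1984509455022
15424 [550.3 -96.5] [110.6  74.6] 63.011356353759766 227.53919776420076
dowel0 0.89 [395. 181.] [ 427.7 -230.8   60. ]
dowel0 0.71 [374.  95.] [ 536.5 -244.8   60. ]
dowel1 0.89 [395. 181.] [ 427.7 -230.8   60. ]
dowel1 0.71 [374.  95.] [ 536.5 -244.8   60. ]
channel 0.75 [400.  66.] [ 550.9 -291.3   40. ]
```

View pics/w2.png

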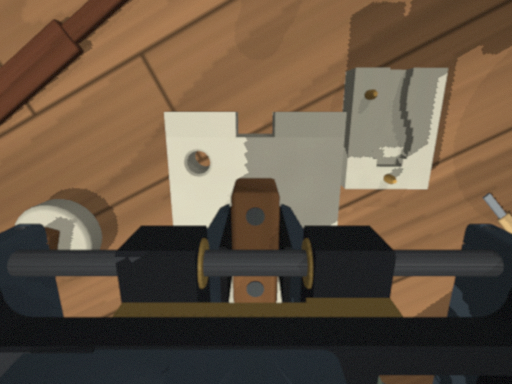

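Lower half: top face at z 40, dowels 109.7 mm apart (110.1 expected), yaw about -27°. The slab is held at the same yaw with its hole visible at (198,162), and the path to the lower half is clear.

Request:
arm_command([
  {"offset": [0.006,0.02,0],"spin": 0},
  {"offset": [0.012,0.045,0],"spin": 0},
  {"offset": [0.014,0.05,0],"spin": 0},
  {"offset": [0.011,0.04,0],"spin": 0},
  {"offset": [0.006,0.019,0],"spin": 0},
])

```text
time_s: 7.1
ee_pos: [481.2, -259.3, 247.9]
ee_rot: [180.0, -0.0, -27.2]
force: [-0.2, 0.8, -6.7]
gripper_width: 26.1
gripper_force: 40.0
```

Request:
arm_command([
  {"offset": [0,0,0.03],"spin": 0},
  {"offset": [0,0,0.04],"spin": 0},
  {"offset": [0,0,0.035],"spin": 0},
  {"offset": [0,0,0.02],"spin": 0},
  {"offset": [0,0,0.002],"spin": 0},
])

```text
time_s: 7.72
ee_pos: [481.0, -256.3, 119.5]
ee_rot: [-180.0, 0.2, -27.0]
force: [-0.8, 0.4, -6.6]
gripper_width: 25.9
gripper_force: 40.0
```

Request:
arm_command([
  {"offset": [0,0,0],"spin": 0},
  {"offset": [0,0,0],"spin": 0},
  {"offset": [0,0,0],"spin": 0},
])

```text
time_s: 8.1
ee_pos: [482.2, -257.6, 121.9]
ee_rot: [180.0, -0.1, -27.1]
force: [0.6, 0.4, -7.1]
gripper_width: 26.0
gripper_force: 40.0
```

```bash
python3 - <<'E'
from meas import *
S=[env.state()]
p,d=env.grab_frame("wrist");S+= [env.state()];cv2.imwrite("pics/w3.png",p)
M,P,q,r=fit(S[0],p,d,(95,125));print(len(q),np.round(r[0],1),np.round(r[1],1),r[2],np.median(q[:,2]))
M2,_,q,r=fit(S[0],p,d,(32,48));print(len(q),np.round(r[0],1),np.round(r[1],1),r[2])
for i in range(3):env.grab_frame("top");S+=[env.state()]
print(np.round([s["ee_pos"] for s in S],1),np.round([s["force"] for s in S],1),np.round(S[-1]["ee_rot"],2))
e=481.9-np.mean([s["ee_pos"][0] for s in S]),-257.4-np.mean([s["ee_pos"][1] for s in S])
y=np.radians(-27);print("move tx,ty",e[0]*np.cos(y)+e[1]*np.sin(y),e[0]*np.sin(y)-e[1]*np.cos(y))
t=env.grab_frame("top")[0];cv2.imwrite("pics/x3.png",np.hstack([p,cv2.resize(t[130:290,300:412],(269,384))]))
E
```

```text
15437 [ 515.7 -274.2] [110.6  74. ] 62.93745422363281 101.7537147760676
157 [ 534.8 -233.6] [15.3  9.3] 14.44077205657959
[[ 482.2 -257.6  121.9]
 [ 482.1 -257.5  121.7]
 [ 481.9 -257.5  121.5]
 [ 481.9 -257.4  121.4]
 [ 481.8 -257.4  121.2]] [[ 0.6  0.4 -7.1]
 [ 0.1  0.4 -6.7]
 [-0.5  0.8 -6.6]
 [-0.   0.1 -7. ]
 [ 0.3 -0.4 -7. ]] [ 1.800e+02 -3.000e-02 -2.706e+01]
move tx,ty -0.1005577918752916 -0.03544829463188073
```

View pics/x3.png

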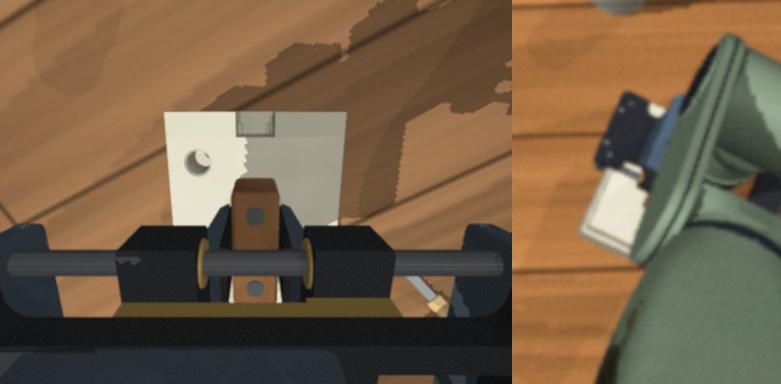

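The slab sits over the lower half, with the channel visible through the notch at (255,122). The computed residual is about 0 mm, so I'm lowering it gently.

Request:
arm_command([
  {"offset": [0,0,0.004],"spin": 0},
  {"offset": [0,0,0.004],"spin": 0},
  {"offset": [0,0,0.003],"spin": 0},
  {"offset": [0,0,0.003],"spin": 0},
  {"offset": [0,0,0.002],"spin": 0},
])

```text
time_s: 8.98
ee_pos: [481.7, -257.3, 104.7]
ee_rot: [180.0, 0.0, -27.1]
force: [-0.3, -0.6, -6.9]
gripper_width: 25.5
gripper_force: 40.0
```

Request:
arm_command([
  {"offset": [0,0,0.0015],"spin": 0},
  {"offset": [0,0,0.0015],"spin": 0},
  {"offset": [0,0,0.0015],"spin": 0},
  {"offset": [0,0,0.0015],"spin": 0},
])

```text
time_s: 9.48
ee_pos: [481.8, -257.4, 98.9]
ee_rot: [180.0, -0.0, -27.1]
force: [0.5, -0.1, -5.4]
gripper_width: 25.7
gripper_force: 40.0
```

Underside is at about z 51, so the slab is past the tips with almost no contact force. Continuing.

Request:
arm_command([
  {"offset": [0,0,0.0015],"spin": 0},
  {"offset": [0,0,0.0015],"spin": 0},
  {"offset": [0,0,0.0015],"spin": 0},
  {"offset": [0,0,0.0015],"spin": 0},
])

```text
time_s: 9.98
ee_pos: [481.8, -257.4, 92.8]
ee_rot: [180.0, -0.0, -27.1]
force: [0.1, -0.7, -7.5]
gripper_width: 25.7
gripper_force: 40.0
```

Request:
arm_command([
  {"offset": [0,0,0.001],"spin": 0},
  {"offset": [0,0,0.001],"spin": 0},
  {"offset": [0,0,0.0005],"spin": 0},
])

```text
time_s: 10.35
ee_pos: [481.7, -257.4, 90.4]
ee_rot: [180.0, -0.0, -27.1]
force: [-0.7, 0.5, -6.6]
gripper_width: 26.0
gripper_force: 40.0
```

Request:
arm_command([
  {"offset": [0,0,0.0007],"spin": 0},
  {"offset": [0,0,0.0007],"spin": 0},
  {"offset": [0,0,0.0006],"spin": 0},
  {"offset": [0,0,0],"spin": 0},
])

```text
time_s: 10.85
ee_pos: [481.8, -257.4, 88.5]
ee_rot: [180.0, -0.0, -27.1]
force: [-0.9, -0.8, -6.7]
gripper_width: 25.8
gripper_force: 40.0
```

Request:
arm_command([
  {"offset": [0,0,0.0005],"spin": 0},
  {"offset": [0,0,0],"spin": 0},
])

```text
time_s: 11.1
ee_pos: [481.8, -257.4, 88.4]
ee_rot: [180.0, -0.0, -27.1]
force: [-1.3, 1.3, -2.7]
gripper_width: 25.8
gripper_force: 40.0
```

Contact begins at 88.4, where flush was expected (about 88). Next I build the push up to about +10 N.

Request:
arm_command([
  {"offset": [0,0,0.0005],"spin": 0},
  {"offset": [0,0,0],"spin": 0},
])

```text
time_s: 11.35
ee_pos: [481.8, -257.4, 88.3]
ee_rot: [180.0, -0.0, -27.1]
force: [-4.2, 1.4, 4.7]
gripper_width: 25.9
gripper_force: 40.0
```

Request:
arm_command([
  {"offset": [0,0,0.0005],"spin": 0},
  {"offset": [0,0,0],"spin": 0},
])

```text
time_s: 11.6
ee_pos: [481.8, -257.4, 88.4]
ee_rot: [180.0, -0.0, -27.1]
force: [-4.6, 2.6, 8.6]
gripper_width: 25.9
gripper_force: 40.0
```

Request:
arm_command([
  {"offset": [0,0,0.0002],"spin": 0},
  {"offset": [0,0,0],"spin": 0},
  {"offset": [0,0,0],"spin": 0},
  {"offset": [0,0,0],"spin": 0},
])

```text
time_s: 12.1
ee_pos: [481.8, -257.4, 88.4]
ee_rot: [180.0, -0.1, -27.1]
force: [-5.2, 3.9, 10.4]
gripper_width: 25.9
gripper_force: 40.0
```

```bash
python3 - <<'E'
from meas import *
s=env.state();p,d=env.grab_frame("wrist")
M,P,q,r=fit(s,p,d,(58,80));print(len(q),np.round(r[0],1),np.round(r[1],1),r[2],np.median(q[:,2]))
A=np.c_[q[:,:2]-q[:,:2].mean(0),np.ones(len(q))];print("tilt",np.linalg.lstsq(A,q[:,2],rcond=None)[0])
sc,_=env.grab_frame("scene");F=[env.state()["force"]]
for i in range(3):env.grab_frame("scene");F+=[env.state()["force"]]
print(np.round(F,1))
a=cv2.resize(p[60:220,140:370],(460,320),interpolation=3);b=cv2.resize(sc[180:290,90:205],(335,320),interpolation=3);cv2.imwrite("pics/x4.png",np.hstack([a,b]))
E
```

```text
15492 [ 515. -274.] [110.6  74.5] 62.93463897705078 68.20250651169302
tilt [-2.24095217e-03 -9.15702465e-04  6.81584881e+01]
[[-4.4  2.5 10.5]
 [-4.4  3.1 10.6]
 [-4.6  2.8  9.8]
 [-4.9  2.6  9.8]]
```

View pics/x4.png

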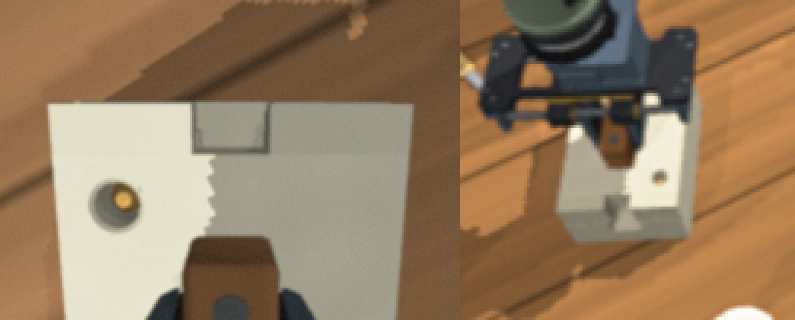

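The picture shows the dowel in its hole at (122,200), the notch over the channel at (232,128) and the halves flush, with the top at z 68.2 (68 expected). The slab is level and the push is about 10 N.

```bash
python3 -c "
from workcell import env
print(env.job_done())"
```

```text
the job is handed in; nothing more can be done
None
```

The mold is closed: the upper half sits flush on both dowels with its notch over the channel, still gripped and pressed down with about 10 N, and the job is handed in; no verdict was returned.

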